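# Collapse the ring-lamp arm by one hole

## Task

On the ring-lamp stand, first pull the yellow stop gate fully out to the side. Then press the red sprung button down, slide the black telescoping tube in, and let the button spring right up again in the very next hole, so that the tube is locked one hole shorter. Work gently, without forcing the button against its hole plate, gate or stand, and leave the other things on the bench where they are.

Things in the scene. Friction and masses are not known exactly. Their poses are not given: they have to be found in the camera images.
- stand: Ring-lamp stand fixed to the bench: steel base, column and a level aluminium channel 200 mm long, 40 mm wide. Origin: on the bench under the middle of the channel; x along the channel, the way the tube comes OUT (towards the lamp), z up; the gate tab is on the -y side. A blue hole plate (slot with wider holes) lies on the channel, its top 146 mm above the bench.
- gate (a joint): How far the yellow stop gate is drawn out, m: 0 shut (its blade bars the button's way), 0.050 fully out. Slides along the stand's -y with about 1.5 N friction and stays where left.
- gate_tab (a point): Gate's upright yellow tab, 8 mm thick along stand y, 24 mm along stand x; this point is 14 mm below its top edge, 174 mm above the bench. From its inner face a blade 8 mm wide (x), top 15 mm below this point, runs along stand +y across the channel. The tab can be pinched, or pushed outwards (stand -y) on its inner face from above the blade.
- boom (a joint): How far the black telescoping tube (26 mm square, sliding in the channel, lamp at its end) is pushed in, m: 0 as it starts, fully out; grows along the stand's -x, up to 0.100. Drags with 2 to 5 N. The next hole lies 37 to 51 mm in (it differs each time: feel for it), with 2.5 mm play either way; another lies 44 mm beyond. About 0.5 kg.
- button (a joint): How far the red button, which rides on the tube, is pressed, m: 0 up, locked in a hole. The spring pushes back with 3 N at the top plus 0.9 N per mm. It is free of the hole from 5.5 mm (8 N) and meets a hard bottom at 9 mm (11 N). Between holes the plate holds it about 5.5 mm down, even if let go; over a hole it springs up and locks.
- pad (a point): Centre of the red button's flat thumb pad, on its upper face (40 mm along stand x, 26 mm wide; 164 mm above the bench with the button up). At its inner end (stand -x) 20 mm from this point, a ridge 6 mm thick stands 14 mm above the pad, for pushing the tube in. Moves with the tube and the button.
- lamp (a point): Centre of the underside of the white ring lamp (104 mm across) on the tube's outer end, 100 mm above the bench; moves with the tube.
- dish: Closed pink culture dish, 90 mm across, 16 mm high, on the black stage under the lamp. Origin: centre of its underside. Bystander, not to be moved.
- dish_stack: Three closed pink dishes stacked, 90 mm across, 48 mm high. Origin: centre of its underside. Bystander, not to be moved.
- bottle: Amber bottle, 56 mm across, 130 mm high. Origin: centre of its underside. Bystander, not to be moved.
- pot: Small open steel pot, 48 mm across, 50 mm high. Origin: centre of its underside. Bystander, not to be moved.
- mouse: Round black computer mouse, 64 mm across, 33 mm high. Origin: centre of its underside. Bystander, not to be moved.
- objective: Brass and steel microscope objective standing up, 30 mm across, 50 mm high. Origin: centre of its underside. Bystander, not to be moved.

How it is judged:
By the outcome, as a careful person would: the job done as asked, in the order asked, and still so for the second after the job is handed in, with the robot touching nothing.
It also fails if it takes over 50 s, if anything falls off the work surface, if the arm or the gripper's body presses on something with over 40 N, if the wrist force passes 120 N, or if a joint passes its speed limit or range.

## Robot

A 6-joint arm with a two-finger parallel gripper is mounted at the origin on the work surface. World frame = base frame: x ahead of the robot, y to its left, z up, the work surface at z = 0. Lengths are in m, angles in rad, forces in N, time in s.
With the tool pointing down it reaches from about 0.35 to 0.975 m from the base axis. Payload 4.9 kg.
Tool frame: the origin (TCP) lies at the very end of the fingers, on their centre line; the grasp point (between the pads) lies 19 mm behind it (ctrl.pinch_z is the distance from the TCP to the grasp point, in m); z points along the fingers, y is the direction in which the jaws open and shut (so a half turn about z gives the same grasp; the last joint's range is limited). The gripper opens to 85 mm and grips with 20 to 120 N. Pads are 22 mm wide; open, the fingers measure 114 mm over their backs; the gripper's body (76 mm by 85 mm) begins 54 mm behind the grasp point. The pads swing forward as they close: fully open they stand 13 mm farther back than shut.
Start: joints at [-1.373, 0.053, 1.613, -0, 1.476, -0.119], TCP at [0.195, -0.594, 0.231] pointing down, gripper open.
Joint ranges: [-3.01, 3.01], [-1.01, 2.22], [0.06, 2.58], [-1.02, 4.17], [0.09, 2.62], [-3.14, 3.14]. Speed limits (rad/s): [2.57, 2.57, 3.14, 3.14, 3.14, 3.14].

## Interface

Orientations are given as a rotation vector (axis times angle).
In Python, from station import ctrl gives the robot as it stands.
- The arm moves only by the tool carry_out, never from a script. Its argument "series" is a list of rows, each a list of 7 numbers: the shift along the world's x, y, z each as a share of 0.025 m, from -1 to 1, then the turn, a rotation vector about the world's x, y, z each as a share of 0.1 rad, from -1 to 1, then the opening, from 0 (shut) to 1 (fully open). A call has 1 to 12 rows; each row shifts and turns the commanded pose from where the row before left it; what a row does not reach is not made up. A row lasts 1/10 s, in which the tool goes at most 50 mm and 8.59 degrees, less where a joint would pass 70% of its speed; a pose out of reach is approached as far as the arm can. A call with a number of a shift or a turn outside -1 to 1 is refused whole. A call with a gripper value outside its range is refused whole. The fingers move at their own pace and stop on an object; "grip_force" is the grip in N (left out, the last holds). Time passes only in rows, so rows that do not move let the fingers close. It gives the time, the measured TCP pose, the force and the opening at its end, in the units of the state.
- ctrl.get_obs(): the state, without advancing time (a new reading comes with each control period).
- ctrl.get_image(name): name is "scene" or "side" or "wrist"; returns a dict with "frame" (480x640x3 uint8, blue, green, red), "fx", "fy", "cx", "cy" (pixels), "R" (3x3) and "t" (3): a world point X has camera coordinates R X + t; the wrist camera has in their place "hand_eye" (4x4, takes a point from camera to tool coordinates, whose origin is the TCP and whose axes are the flange's). Camera axes: x right, y down, z forward; pixel columns grow to the right and rows downward; lengths in m; the calibration is good to about 2 mm. A picture is of the moment at which its call begins: read the wrist's pose just before it. There is no depth.
- ctrl.finish_job(): hands the job in, once; it reports no verdict.
Trained networks look in a picture, given as the dict that the camera call returned (one of the last four; its "shot" number tells which), for a name from the list of things; names that differ only in an ending like _2 or _b are one class to them, and where a whole thing is asked for, a point or a joint stands for the part that bears it (a point fixed in the world has none). Each returns a list of dicts, best first, with "p" (0 to 1); they miss things now and then, are a little off and sometimes report something else, mostly with a low value. They report only what shows in the picture. A call takes as long as a camera call.
- ctrl.trace(picture, name): "mask" (480x640 bool, what is visible of it) and "rect" ([left, top, width, height] as shares, 0 to 1, of the picture: columns of its width, rows of its height, round what is visible of it).
- ctrl.mark_of(picture, name): "position" ([column, row] as shares, 0 to 1, of the picture: columns of its width, rows of its height: a listed point, or the origin of a listed thing).
The state is a dict: "t": time; "q": joint angles; "dq": joint speeds; "effort": joint torques, N m; "tool_pos": TCP position; "tool_rot": TCP orientation; "contact_force": force on the tool from outside, world axes, zero at the start; "wrist_torque": the same for the moment, N m; "opening": finger opening in m.
Only numpy, scipy, OpenCV 4.12 (cv2) and the standard library are available. Lean on these libraries where they do the work, as an engineer would, in place of code of your own. Each camera call takes 0.05 s, during which the arm holds its last target.

## Working session

There is one attempt and no reset: what is moved stays moved. The work goes in short steps, Python scripts to look and compute and a tool call to move; the robot and the scene stay as the last step left them, time stands still between calls to the robot, and variables do not carry over. Pictures are saved under pics/ and viewed, and the job is handed in when it is done.

Besides the shell and the picture viewer there is one more tool, called after ">>>" as name(argument=value, ...) on one line, values as JSON. carry_out: Moves the arm, as the interface text tells. Shift numbers are shares of 0.025 m and turn numbers shares of 0.1 rad, none past 1 either way. Its arguments: {"type":"object","properties":{"series":{"type":"array"},"grip_force":{"type":"number"}},"required":["series"]}

```bash
mkdir -p pics; ls; cat > h.py <<'E'
import numpy as np, cv2
from station import ctrl
def snap(n,f):
    p=ctrl.get_image(n); cv2.imwrite('pics/'+f,p['frame']); return p
def K(p): return np.array([[p['fx'],0,p['cx']],[0,p['fy'],p['cy']],[0,0,1.]])
def ray(p,uv):
    d=np.linalg.inv(K(p))@np.array([uv[0],uv[1],1.]); R=np.array(p['R']);t=np.array(p['t'])
    return -R.T@t, R.T@d
def atz(p,uv,z):
    o,d=ray(p,uv); return o+d*(z-o[2])/d[2]
def proj(p,X):
    c=np.array(p['R'])@X+np.array(p['t']); return (K(p)@c)[:2]/c[2]
def tri(l):
    A=np.zeros((3,3));b=np.zeros(3)
    for p,uv in l:
        o,d=ray(p,uv); d/=np.linalg.norm(d); M=np.eye(3)-np.outer(d,d); A+=M;b+=M@o
    return np.linalg.solve(A,b)
E
python3 - <<'E'
from h import *
np.set_printoptions(precision=4,suppress=True)
o=ctrl.get_obs(); print(o)
S=snap('scene','s0.png');D=snap('side','d0.png')
for n in ['stand','gate_tab','pad','lamp','dish','dish_stack','bottle','pot','mouse','objective']:
    r={}
    for nm,p in (('s',S),('d',D)):
        m=ctrl.mark_of(p,n)
        if m: r[nm]=np.array(m[0]['position'])*[640,480]; print(n,nm,r[nm],round(m[0]['p'],2))
    if len(r)==2: print('   ',tri([(S,r['s']),(D,r['d'])]))
    z={'gate_tab':.174,'pad':.164,'lamp':.1}.get(n,0)
    for nm,p in (('s',S),('d',D)):
        if nm in r: print('    atz',nm,atz(p,r[nm],z))
W=snap('wrist','w0.png')
E
```

```text
pics
{'t': 0.0, 'q': array([-1.373 ,  0.0533,  1.6143,  0.    ,  1.476 , -0.119 ]), 'dq': array([-0.0005, -0.0003, -0.0012,  0.0019, -0.0009, -0.0007]), 'effort': array([  0.001 , -39.3677, -37.0179,   0.    ,   0.0071,  -0.    ]), 'tool_pos': array([ 0.1946, -0.5933,  0.2301]), 'tool_rot': array([-3.1003, -0.4952,  0.0001]), 'contact_force': array([-0.5244, -0.6012,  0.6571]), 'wrist_torque': array([0.0094, 0.036 , 0.0192]), 'opening': 0.08521355114214757}
stand s [280.832 298.8  ] 0.78
stand d [313.28  246.096] 0.91
    [ 0.5431 -0.1546 -0.0029]
    atz s [ 0.5478 -0.1548  0.    ]
    atz d [ 0.5417 -0.1523  0.    ]
gate_tab s [295.168 265.104] 0.63
gate_tab d [287.872 198.096] 0.56
    [ 0.607  -0.1271  0.1689]
    atz s [ 0.6129 -0.1286  0.174 ]
    atz d [ 0.6057 -0.118   0.174 ]
pad s [293.696 245.712] 0.67
pad d [315.584 205.68 ] 0.44
    [ 0.5301 -0.1039  0.1597]
    atz s [ 0.5332 -0.1055  0.164 ]
    atz d [ 0.5305 -0.094   0.164 ]
lamp s [382.72 226.8 ] 0.91
lamp d [339.328 286.176] 0.89
    [0.472  0.1829 0.1009]
    atz s [0.478  0.1837 0.1   ]
    atz d [0.4681 0.1757 0
[... 289 characters left out ...]
81  0.    ]
    atz d [0.6004 0.4547 0.    ]
bottle s [455.872 221.808] 0.65
bottle d [362.688 427.296] 0.87
    [ 0.4283  0.4873 -0.0004]
    atz s [0.4344 0.4872 0.    ]
    atz d [0.4245 0.484  0.    ]
pot s [166.976 300.   ] 0.76
pot d [345.984 202.896] 0.73
    [ 0.4387 -0.4434 -0.0061]
    atz s [ 0.4374 -0.4452  0.    ]
    atz d [ 0.4428 -0.4225  0.    ]
mouse s [172.672 355.008] 0.58
mouse d [289.408 196.608] 0.69
    [ 0.6334 -0.4529  0.008 ]
    atz s [ 0.626  -0.4541 -0.    ]
    atz d [ 0.6353 -0.4674  0.    ]
objective s [147.328 332.016] 0.47
objective d [326.208 193.584] 0.69
    [ 0.5133 -0.5093 -0.013 ]
    atz s [ 0.531  -0.5051  0.    ]
    atz d [ 0.5099 -0.491   0.    ]
```

View pics/s0.png

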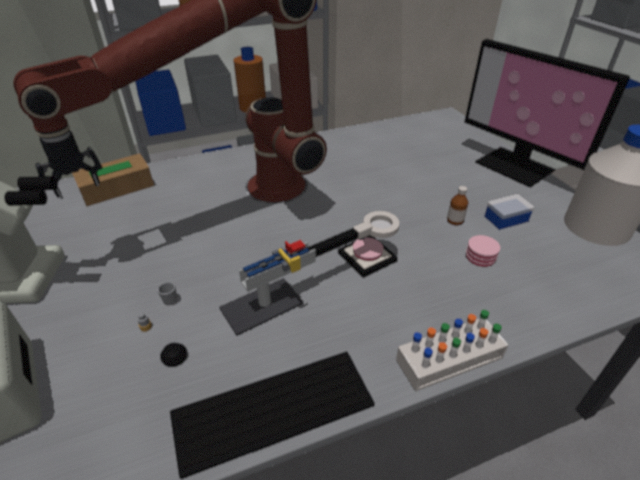

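View pics/d0.png

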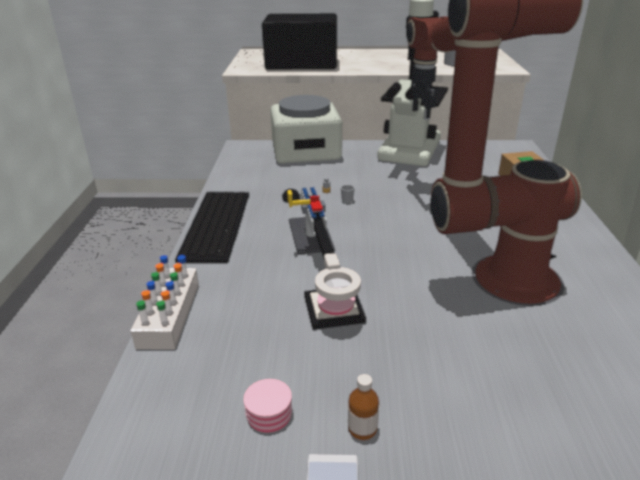

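View pics/w0.png

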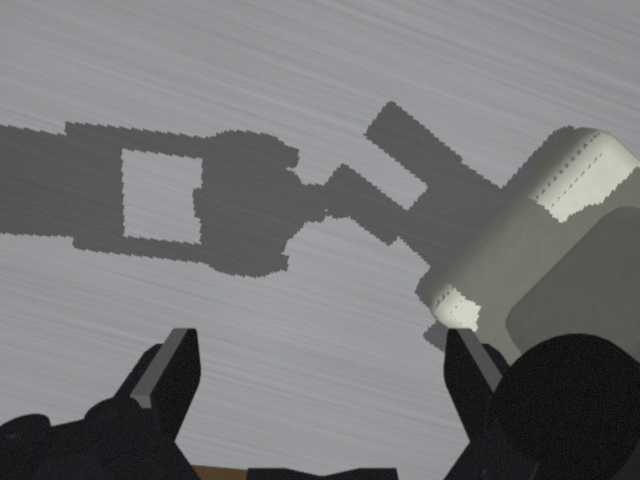

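The stand, gate, button and bystanders all show, and the trained networks agree with the given heights. I'll go above the stand for a close look, closing the fingers on the way.

>>> carry_out(series=[[0.2, 0.3, 1, 0, 0, 0, 0], [0.7, 0.9, 0.4, 0, 0, 0, 0], [0.7, 0.9, 0.4, 0, 0, 0, 0], [0.7, 0.9, 0.4, 0, 0, 0, 0], [0.7, 0.9, 0.4, 0, 0, 0, 0], [0.7, 0.9, 0.2, 0, 0, 0, 0], [0.7, 0.9, 0.2, 0, 0, 0, 0], [0.7, 0.9, 0.2, 0, 0, 0, 0], [0.7, 0.9, 0.2, 0, 0, 0, 0], [0.7, 0.9, 0.2, 0, 0, 0, 0], [0.7, 0.9, 0.2, 0, 0, 0, 0], [0.7, 0.9, 0.2, 0, 0, 0, 0]])

```text
t: 2.35
tool_pos: [0.3928, -0.3379, 0.3316]
tool_rot: [3.102, 0.495, 0.0]
contact_force: [-0.3, 0.2, -0.5]
opening: -0.0001
```

>>> carry_out(series=[[0.7, 0.9, 0, 0, 0, 0, 0], [0.7, 0.9, 0, 0, 0, 0, 0], [0.7, 0.9, 0, 0, 0, 0, 0], [0.7, 0.9, 0, 0, 0, 0, 0], [0.7, 0.9, 0, 0, 0, 0, 0], [0.4, 0.5, 0, 0, 0, 0, 0], [0, 0, 0, 0, 0, 0, 0], [0, 0, 0, 0, 0, 0, 0]])

```text
t: 3.15
tool_pos: [0.4896, -0.2139, 0.3313]
tool_rot: [3.102, 0.496, -0.001]
contact_force: [-0.5, -0.3, -0.2]
opening: 0.0001
```

```bash
cat >> h.py <<'E'
from scipy.spatial.transform import Rotation as Ro
def wr(f):
    o=ctrl.get_obs(); p=snap('wrist',f)
    T=np.eye(4);T[:3,:3]=Ro.from_rotvec(o['tool_rot']).as_matrix();T[:3,3]=o['tool_pos']
    C=np.linalg.inv(T@np.array(p['hand_eye'])); p['R']=C[:3,:3];p['t']=C[:3,3]; return o,p
E
python3 - <<'E'
from h import *
np.set_printoptions(precision=4,suppress=True)
o,W=wr('w1.png'); print(o['t'],o['tool_pos'],o['tool_rot'],o['contact_force'],o['opening'],'\n',W['hand_eye'])
for n,z in [('stand',0),('gate_tab',.174),('pad',.164),('lamp',.1)]:
    m=ctrl.mark_of(W,n)
    for k in m[:2]:
        uv=np.array(k['position'])*[640,480]; print(n,round(k['p'],2),uv,atz(W,uv,z))
E
```

```text
3.15 [ 0.4896 -0.2139  0.3313] [ 3.1018  0.4964 -0.0006] [-0.4981 -0.2913 -0.2237] 8.791599792268164e-05 
 [[ 0.     -0.9463 -0.3233  0.0827]
 [ 1.      0.0004 -0.001  -0.0005]
 [ 0.0011 -0.3233  0.9463 -0.1425]
 [ 0.      0.      0.      1.    ]]
gate_tab 0.94 [243.52    9.216] [ 0.6016 -0.1252  0.174 ]
pad 0.83 [185.6   110.016] [ 0.5305 -0.101   0.164 ]
```

View pics/w1.png

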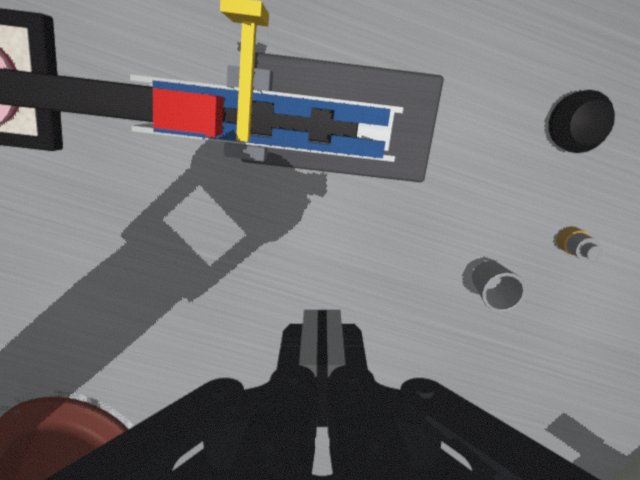

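The picture shows the rail (131,77)–(403,109), the blade at column 245, the tab at (243,12), and the red pad at (153–223, 80–135) with its ridge at the right.

```bash
python3 - <<'E'
from h import *
np.set_printoptions(precision=4,suppress=True)
o,W=wr('w2.png')
for z in (.146,.15):
    c=[atz(W,u,z) for u in [(131,77),(403,109),(132,129),(394,158)]]
    print(z,c[0],c[1],c[2],c[3]); 
    for a,b in ((1,0),(3,2)):
        d=c[a-0]-c[b]; d=-d; print(np.linalg.norm(d),np.degrees(np.arctan2(d[1],d[0])))
    print('mid',sum(c)/4, 'width',np.linalg.norm(c[0]-c[2]),np.linalg.norm(c[1]-c[3]))
print('pad by corners', [atz(W,u,.164) for u in [(153,83),(153,131),(207,135),(210,92)]])
print('ridge top',[atz(W,u,.178) for u in [(223,97),(221,136),(207,135),(209,92)]])
print('tab top', [atz(W,u,.188) for u in [(221,0),(266,10)]], 'tabbottom/inner', [atz(W,u,.188) for u in [(221,10),(266,14)]])
print('blade',[atz(W,u,.159) for u in [(239,140),(250,141),(244,25),(256,25)]])
im=cv2.resize(W['frame'][0:170,120:420],None,fx=2.6,fy=2.6,interpolation=cv2.INTER_CUBIC); cv2.imwrite('pics/w2c.png',im)
E
```

```text
0.146 [ 0.5383 -0.0549  0.146 ] [ 0.5781 -0.2469  0.146 ] [ 0.5028 -0.0619  0.146 ] [ 0.5431 -0.2534  0.146 ]
0.19606115920917738 101.71621683024301
0.1957692666866247 101.87315111833057
mid [ 0.5406 -0.1543  0.146 ] width 0.03610163665341894 0.035569969072816
0.15 [ 0.5386 -0.0565  0.15  ] [ 0.578  -0.2462  0.15  ] [ 0.5036 -0.0634  0.15  ] [ 0.5434 -0.2526  0.15  ]
0.19366960407088302 101.71621683024306
0.1933812720549852 101.87315111833057
mid [ 0.5409 -0.1547  0.15  ] width 0.035661268683609984 0.03513608638718782
pad by corners [array([ 0.5407, -0.077 ,  0.164 ]), array([ 0.5096, -0.083 ,  0.164 ]), array([ 0.5187, -0.1195,  0.164 ]), array([ 0.5471, -0.115 ,  0.164 ])]
ridge top [array([ 0.5476, -0.127 ,  0.178 ]), array([ 0.5232, -0.1317,  0.178 ]), array([ 0.5209, -0.1226,  0.178 ]), array([ 0.5478, -0.1177,  0.178 ])]
tab top [array([ 0.6006, -0.115 ,  0.188 ]), array([ 0.6037, -0.1416,  0.188 ])] tabbottom/inner [array([ 0.5955, -0.1163,  0.188 ]), array([ 0.6017, -0.1422,  0.188 ])]
blade [array([ 0.5216, -0.1409,  0.159 ]), array([ 0.5234, -0.1486,  0.159 ]), array([ 0.5944, -0.1255,  0.159 ]), array([ 0.5968, -0.133 ,  0.159 ])]
```

View pics/w2c.png

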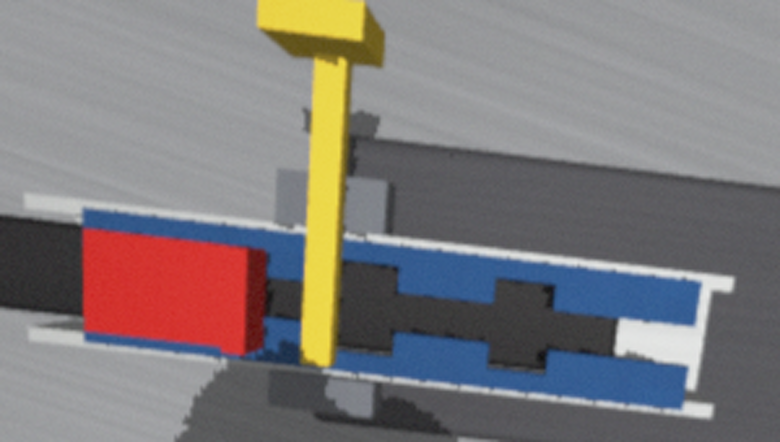

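>>> carry_out(series=[[0.87, 0.81, 0, 0, 0, -0.55, 0], [0.87, 0.81, 0, 0, 0, -0.55, 0], [0.87, 0.82, 0, 0, 0, 0, 0], [0.88, 0.82, -0.5, 0, 0, 0, 0], [0, 0, -1, 0, 0, 0, 0], [0, 0, -1, 0, 0, 0, 0], [0, 0, -1, 0, 0, 0, 0], [0, 0, -1, 0, 0, 0, 0], [0, 0, -0.5, 0, 0, 0, 0], [0, 0, 0, 0, 0, 0, 0]])

```text
t: 4.45
tool_pos: [0.5756, -0.1323, 0.2038]
tool_rot: [-3.123, -0.323, 0.006]
contact_force: [-0.4, 0.3, -0.1]
opening: 0.0003
```

```bash
cat >> h.py <<'E'
O=np.array([.5406,-.1543]); ex=np.array([-.2045,.979]); ey=np.array([-.979,-.2045])
def st(X): d=np.array(X)[:2]-O; return np.array([d@ex,d@ey])
E
python3 - <<'E'
from h import *
np.set_printoptions(precision=4,suppress=True)
o,W=wr('w3.png'); print(o['t'],o['tool_pos'],o['tool_rot'],o['contact_force'],st(o['tool_pos']))
S=snap('scene','s3.png');D=snap('side','d3.png')
for nm,p in (('s',S),('d',D)):
    u=proj(p,np.array([.58,-.13,.18])).astype(int); 
    c=p['frame'][max(u[1]-60,0):u[1]+60,u[0]-80:u[0]+80]; cv2.imwrite(f'pics/{nm}3c.png',cv2.resize(c,None,fx=4.5,fy=4.5,interpolation=cv2.INTER_CUBIC))
E
```

```text
4.45 [ 0.5756 -0.1323  0.2038] [-3.123  -0.3232  0.0063] [-0.4031  0.2772 -0.0768] [ 0.0144 -0.0388]
```

View pics/s3c.png

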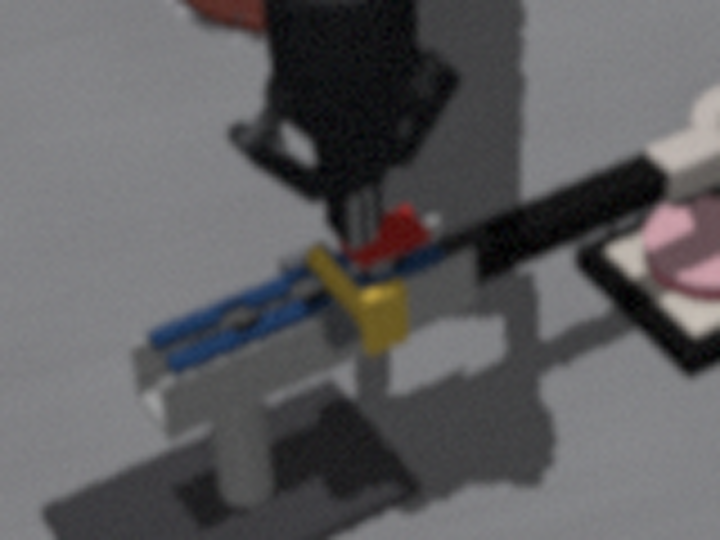

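View pics/d3c.png

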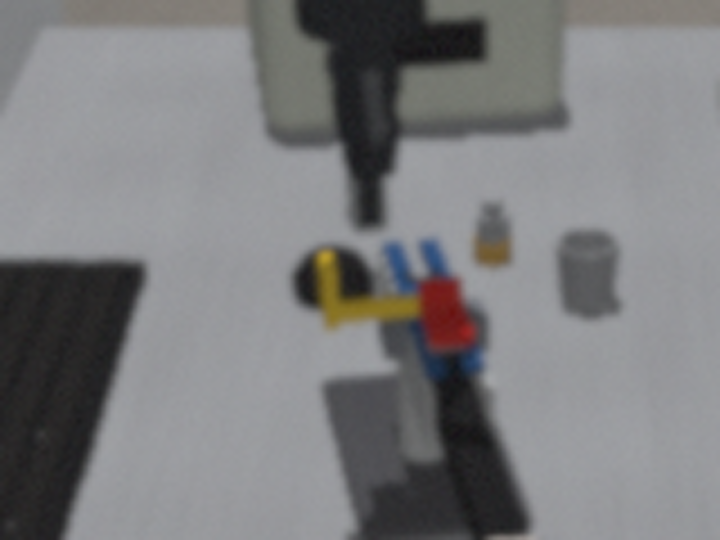

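View pics/w3.png

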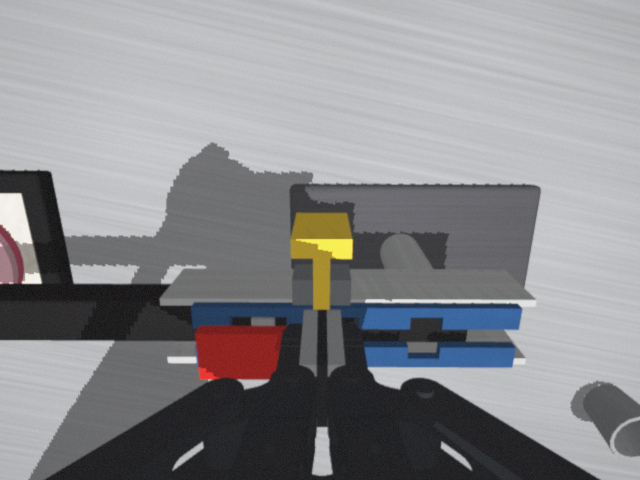

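>>> carry_out(series=[[0, 0, -0.7, 0, 0, 0, 0], [0, 0, -0.7, 0, 0, 0, 0], [0, 0, 0, 0, 0, 0, 0], [0.31, 0.065, 0, 0, 0, 0, 0], [0.31, 0.065, 0, 0, 0, 0, 0], [0.31, 0.065, 0, 0, 0, 0, 0], [0.31, 0.065, 0, 0, 0, 0, 0]])

```text
t: 5.3
tool_pos: [0.6086, -0.1258, 0.1713]
tool_rot: [3.125, 0.324, -0.001]
contact_force: [-2.4, -1.4, -2.2]
opening: 0.0001
```

>>> carry_out(series=[[0.31, 0.065, 0, 0, 0, 0, 0], [0.31, 0.065, 0, 0, 0, 0, 0], [0.25, 0.05, 0, 0, 0, 0, 0]])

```text
t: 5.6
tool_pos: [0.6304, -0.1212, 0.1713]
tool_rot: [3.125, 0.324, -0.0]
contact_force: [-1.7, -0.1, -1.7]
opening: 0.0003
```

```bash
python3 - <<'E'
from h import *
np.set_printoptions(precision=4,suppress=True)
o,W=wr('w4.png'); print(o['t'],o['tool_pos'],o['contact_force'],st(o['tool_pos']))
D=snap('side','d4.png')
for nm,p in (('d',D),):
    u=proj(p,np.array([.58,-.13,.18])).astype(int); 
    c=p['frame'][max(u[1]-60,0):u[1]+60,u[0]-80:u[0]+80]; cv2.imwrite(f'pics/{nm}4c.png',cv2.resize(c,None,fx=4.5,fy=4.5,interpolation=cv2.INTER_CUBIC))
E
```

```text
5.6 [ 0.6304 -0.1212  0.1713] [-1.6756 -0.126  -1.7409] [ 0.014  -0.0947]
```

View pics/d4c.png

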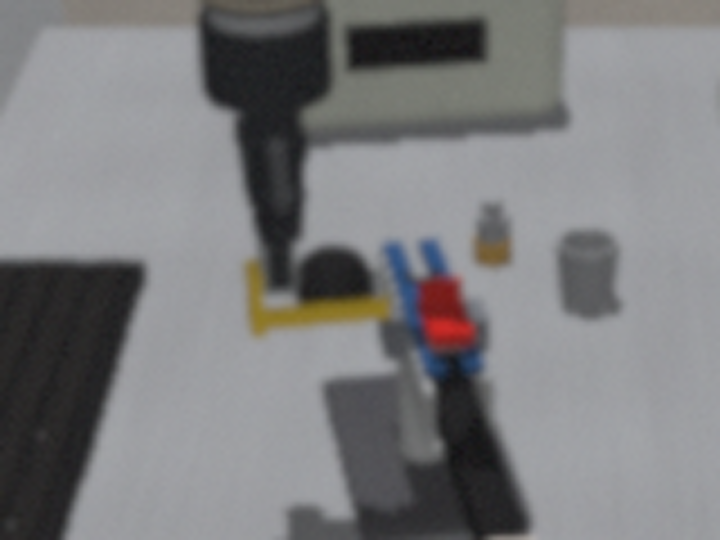

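View pics/w4.png

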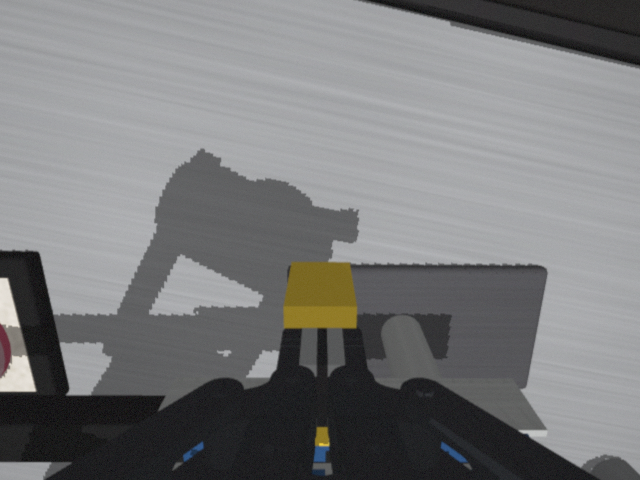

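>>> carry_out(series=[[0.08, 0.016, 0, 0, 0, 0, 0], [0.08, 0.016, 0, 0, 0, 0, 0], [0.08, 0.016, 0, 0, 0, 0, 0]])

```text
t: 6.0
tool_pos: [0.6358, -0.1202, 0.1717]
tool_rot: [3.125, 0.324, 0.001]
contact_force: [-0.7, 0.5, 0.1]
opening: 0.0001
```

>>> carry_out(series=[[0.06, 0.012, 0, 0, 0, 0, 0], [0, 0, 0, 0, 0, 0, 0]])

```text
t: 6.2
tool_pos: [0.6365, -0.1201, 0.1717]
tool_rot: [3.125, 0.324, -0.003]
contact_force: [-5.6, 0.2, 3.0]
opening: 0.0
```

>>> carry_out(series=[[0.04, 0.008, 0, 0, 0, 0, 0], [0, 0, 0, 0, 0, 0, 0]])

```text
t: 6.4
tool_pos: [0.6366, -0.12, 0.1717]
tool_rot: [3.125, 0.324, -0.007]
contact_force: [-7.8, -1.2, 4.4]
opening: 0.0001
```

```bash
python3 - <<'E'
from h import *
np.set_printoptions(precision=4,suppress=True)
o,W=wr('w5.png'); print(o['t'],o['tool_pos'],o['contact_force'],st(o['tool_pos']))
m=ctrl.mark_of(W,'gate_tab')
for k in m[:1]:
    uv=np.array(k['position'])*[640,480]; X=atz(W,uv,.174);print(k['p'],X,st(X))
E
```

```text
6.4 [ 0.6366 -0.12    0.1717] [-7.8496 -1.1829  4.4485] [ 0.0139 -0.101 ]
0.95 [ 0.6504 -0.1151  0.174 ] [ 0.0159 -0.1155]
```

The push met the hard stop: the force rose with no further motion, and the tab moved 49.8 mm. Backing off and going above the pad.

>>> carry_out(series=[[-0.16, -0.03, 0, 0, 0, 0, 0], [0, 0, 0.8, 0, 0, 0, 0], [0, 0, 0.8, 0, 0, 0, 0], [-0.81, 0.14, 0, 0, 0, 0, 0], [-0.81, 0.14, 0, 0, 0, 0, 0], [-0.81, 0.14, 0, 0, 0, 0, 0], [-0.81, 0.14, 0, 0, 0, 0, 0], [-0.81, 0.14, 0, 0, 0, 0, 0], [0, 0, 0, 0, 0, 0, 0]])

```text
t: 7.4
tool_pos: [0.532, -0.1025, 0.2114]
tool_rot: [3.125, 0.324, 0.002]
contact_force: [0.7, 0.8, 0.1]
opening: 0.0
```

```bash
cat >> h.py <<'E'
def look(k,c=(.53,-.11,.17)):
    np.set_printoptions(precision=4,suppress=True)
    o,W=wr(f'w{k}.png'); print(o['t'],o['tool_pos'],o['contact_force'],o['wrist_torque'],st(o['tool_pos']))
    L=[]
    for nm in ('scene','side'):
        p=ctrl.get_image(nm)
        u=proj(p,np.array(c)).astype(int); h=45 if nm=='scene' else 32; w=int(h*1.33)
        L.append(cv2.resize(p['frame'][u[1]-h:u[1]+h,u[0]-w:u[0]+w],(400,300),interpolation=cv2.INTER_CUBIC))
    cv2.imwrite(f'pics/v{k}.png',np.vstack([np.hstack(L),cv2.resize(W['frame'][180:480,100:560],(800,300))[:300]]))
    return o,W
E
python3 -c "
from h import *
look(6)"
```

```text
7.4 [ 0.532  -0.1025  0.2114] [0.7481 0.8291 0.0582] [-0.0233  0.0011 -0.0334] [ 0.0525 -0.0022]
```

View pics/v6.png

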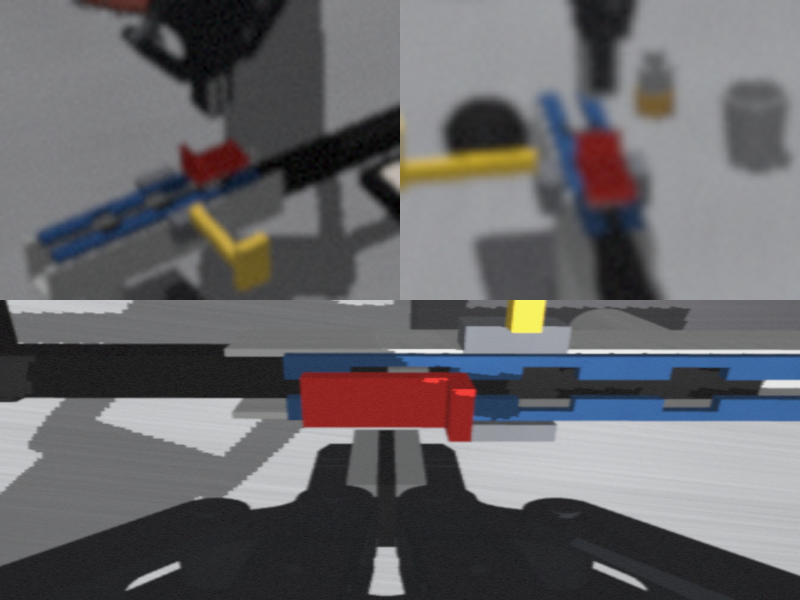

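>>> carry_out(series=[[0, 0, -0.8, 0, 0, 0, 0], [0, 0, -0.8, 0, 0, 0, 0], [0, 0, -0.1, 0, 0, 0, 0], [0, 0, 0, 0, 0, 0, 0]])

```text
t: 7.95
tool_pos: [0.5332, -0.1029, 0.1682]
tool_rot: [-3.124, -0.324, 0.002]
contact_force: [0.1, 0.1, -0.2]
opening: -0.0004
```

>>> carry_out(series=[[0, 0, -0.1, 0, 0, 0, 0], [0, 0, -0.1, 0, 0, 0, 0], [0, 0, 0, 0, 0, 0, 0]])

```text
t: 8.25
tool_pos: [0.5332, -0.103, 0.1642]
tool_rot: [3.125, 0.324, 0.001]
contact_force: [-0.4, -0.2, 0.5]
opening: 0.0002
```

```bash
python3 - <<'E'
from h import *
o,W=look(7)
cv2.imwrite('pics/w7c.png',cv2.resize(W['frame'][200:380,120:520],None,fx=2,fy=2))
E
```

```text
8.25 [ 0.5332 -0.103   0.1642] [-0.3918 -0.1836  0.5195] [-0.0259 -0.0238 -0.0006] [ 0.0517 -0.0033]
```

View pics/v7.png

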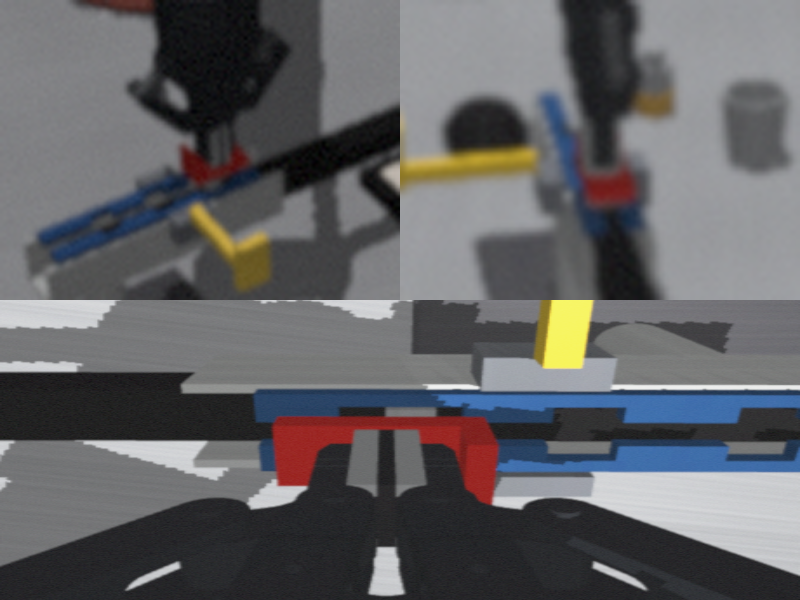

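View pics/w7c.png

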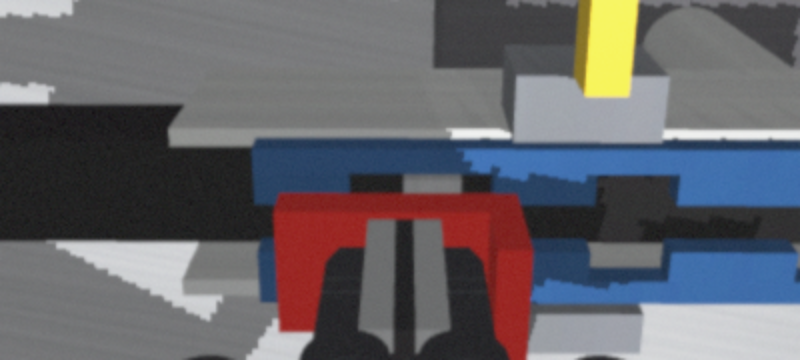

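>>> carry_out(series=[[0, 0, -0.1, 0, 0, 0, 0], [0, 0, -0.08, 0, 0, 0, 0], [0, 0, 0, 0, 0, 0, 0]])

```text
t: 8.7
tool_pos: [0.5334, -0.103, 0.1603]
tool_rot: [3.124, 0.324, 0.002]
contact_force: [-1.6, 0.1, 5.9]
opening: -0.0005
```

>>> carry_out(series=[[0, 0, -0.08, 0, 0, 0, 0], [0, 0, -0.06, 0, 0, 0, 0], [0, 0, 0, 0, 0, 0, 0]])

```text
t: 9.0
tool_pos: [0.5334, -0.103, 0.1575]
tool_rot: [3.124, 0.324, 0.002]
contact_force: [-3.9, 0.5, 9.0]
opening: -0.0
```

>>> carry_out(series=[[0, 0, 0, 0, 0, 0, 0], [0, 0, 0, 0, 0, 0, 0]])

```text
t: 9.2
tool_pos: [0.5334, -0.103, 0.1577]
tool_rot: [3.124, 0.324, 0.002]
contact_force: [-3.7, 1.9, 9.3]
opening: 0.0
```

>>> carry_out(series=[[0, 0, -0.03, 0, 0, 0, 0], [0, 0, 0, 0, 0, 0, 0], [0.02, -0.08, 0, 0, 0, 0, 0], [0.02, -0.08, 0, 0, 0, 0, 0], [0.02, -0.08, 0, 0, 0, 0, 0], [0.02, -0.08, 0, 0, 0, 0, 0], [0, 0, 0, 0, 0, 0, 0]])

```text
t: 9.9
tool_pos: [0.5352, -0.1114, 0.157]
tool_rot: [3.124, 0.324, 0.001]
contact_force: [-4.1, -0.1, 9.1]
opening: -0.0001
```

```bash
python3 - <<'E'
from h import *
o,W=look(8)
cv2.imwrite('pics/w8c.png',cv2.resize(W['frame'][200:380,120:520],None,fx=2,fy=2))
E
```

```text
9.9 [ 0.5352 -0.1114  0.157 ] [-4.067  -0.071   9.0769] [ 0.0656  0.7764 -0.0033] [ 0.0431 -0.0035]
```

View pics/w8c.png

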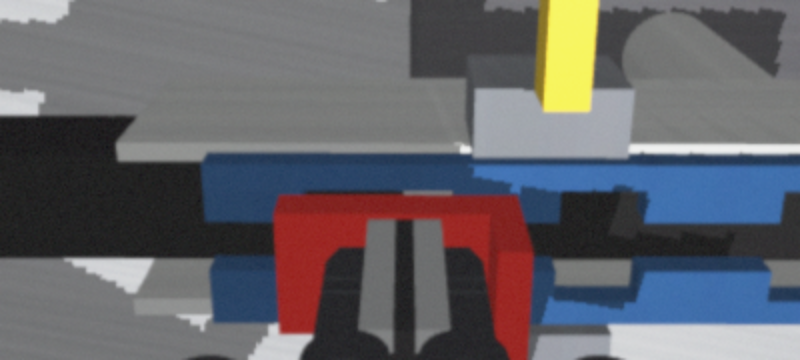

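>>> carry_out(series=[[0.02, -0.08, 0, 0, 0, 0, 0], [0.02, -0.08, 0, 0, 0, 0, 0], [0.02, -0.08, 0, 0, 0, 0, 0], [0.02, -0.08, 0, 0, 0, 0, 0], [0, 0, 0, 0, 0, 0, 0], [0, 0, 0.1, 0, 0, 0, 0], [0, 0, 0.1, 0, 0, 0, 0], [0, 0, 0.1, 0, 0, 0, 0], [0, 0, 0.1, 0, 0, 0, 0], [0, 0, 0, 0, 0, 0, 0]])

```text
t: 11.05
tool_pos: [0.5371, -0.1189, 0.1652]
tool_rot: [3.125, 0.324, 0.001]
contact_force: [-0.5, 0.6, -0.0]
opening: 0.0
```

```bash
python3 - <<'E'
from h import *
o,W=look(9)
cv2.imwrite('pics/w9c.png',cv2.resize(W['frame'][200:380,120:520],None,fx=2,fy=2))
E
```

```text
11.05 [ 0.5371 -0.1189  0.1652] [-0.4651  0.6117 -0.0113] [ 0.0388 -0.0263 -0.0412] [ 0.0354 -0.0038]
```

View pics/w9c.png

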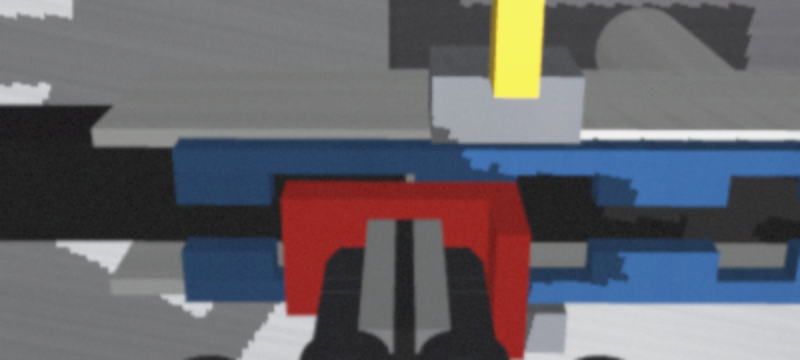

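View pics/v9.png

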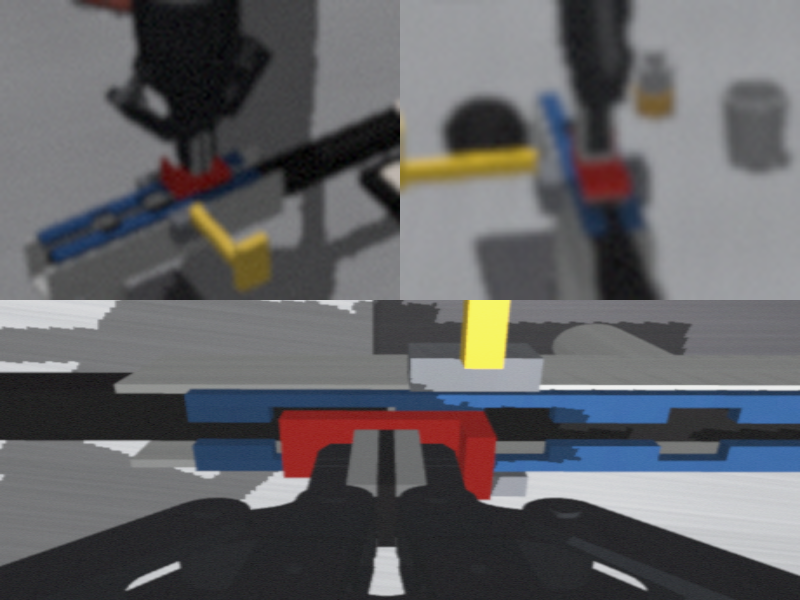

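>>> carry_out(series=[[0.01, -0.05, 0.07, 0, 0, 0, 0], [0.02, -0.08, 0, 0, 0, 0, 0], [0.02, -0.08, 0, 0, 0, 0, 0], [0, 0, 0, 0, 0, 0, 0]])

```text
t: 11.6
tool_pos: [0.5383, -0.1245, 0.1668]
tool_rot: [3.125, 0.324, -0.0]
contact_force: [-0.0, 0.7, -0.0]
opening: 0.0001
```

>>> carry_out(series=[[0.01, -0.06, 0, 0, 0, 0, 0], [0.01, -0.06, 0, 0, 0, 0, 0], [0, 0, 0, 0, 0, 0, 0]])

```text
t: 11.9
tool_pos: [0.5387, -0.1274, 0.1668]
tool_rot: [3.125, 0.324, -0.0]
contact_force: [0.9, 0.5, -0.8]
opening: -0.0001
```

```bash
python3 - <<'E'
from h import *
o,W=look(10)
cv2.imwrite('pics/w10c.png',cv2.resize(W['frame'][200:380,120:520],None,fx=2,fy=2))
E
```

```text
11.9 [ 0.5387 -0.1274  0.1668] [ 0.8512  0.48   -0.8224] [-0.0096 -0.0171  0.0388] [ 0.0268 -0.0037]
```

View pics/w10c.png

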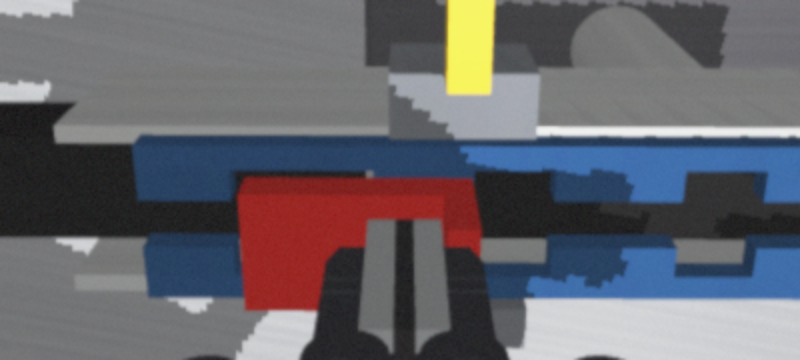

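>>> carry_out(series=[[0.01, -0.06, 0, 0, 0, 0, 0], [0.01, -0.06, 0, 0, 0, 0, 0], [0.02, -0.06, 0, 0, 0, 0, 0]])

```text
t: 12.35
tool_pos: [0.5392, -0.1303, 0.1667]
tool_rot: [-3.121, -0.324, 0.002]
contact_force: [-3.6, 6.2, 2.5]
opening: -0.0001
```

>>> carry_out(series=[[0.01, -0.06, 0, 0, 0, 0, 0], [0.01, -0.06, 0, 0, 0, 0, 0], [0.02, -0.06, 0, 0, 0, 0, 0]])

```text
t: 12.65
tool_pos: [0.5402, -0.1348, 0.1668]
tool_rot: [-3.121, -0.325, 0.002]
contact_force: [-3.9, 6.1, 2.9]
opening: 0.0
```

```bash
python3 - <<'E'
from h import *
o,W=look(11)
cv2.imwrite('pics/w11c.png',cv2.resize(W['frame'][200:380,120:520],None,fx=2,fy=2))
E
```

```text
12.65 [ 0.5402 -0.1348  0.1668] [-3.927   6.0593  2.9163] [ 0.8942  0.4896 -0.0212] [ 0.0192 -0.0036]
```

View pics/w11c.png

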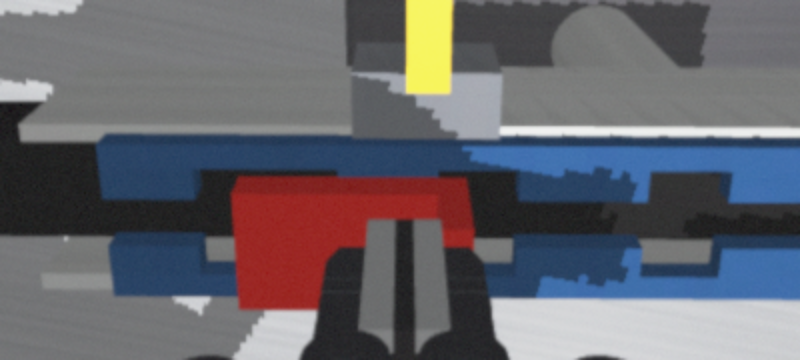

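>>> carry_out(series=[[0.01, -0.06, 0, 0, 0, 0, 0], [0.01, -0.06, 0, 0, 0, 0, 0], [0.02, -0.06, 0, 0, 0, 0, 0], [0.01, -0.06, 0, 0, 0, 0, 0], [0.01, -0.06, 0, 0, 0, 0, 0], [0.02, -0.06, 0, 0, 0, 0, 0]])

```text
t: 13.4
tool_pos: [0.542, -0.1439, 0.1667]
tool_rot: [-3.121, -0.324, 0.003]
contact_force: [-2.6, 4.1, 3.3]
opening: -0.0001
```

```bash
python3 - <<'E'
from h import *
o,W=look(12)
cv2.imwrite('pics/w12c.png',cv2.resize(W['frame'][200:380,120:520],None,fx=2,fy=2))
E
```

```text
13.4 [ 0.542  -0.1439  0.1667] [-2.6119  4.1071  3.2906] [ 0.8819  0.5415 -0.0752] [ 0.0099 -0.0035]
```

View pics/w12c.png

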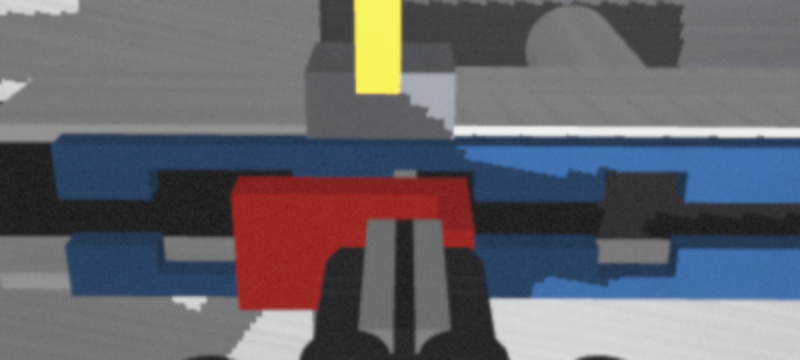

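View pics/v12.png

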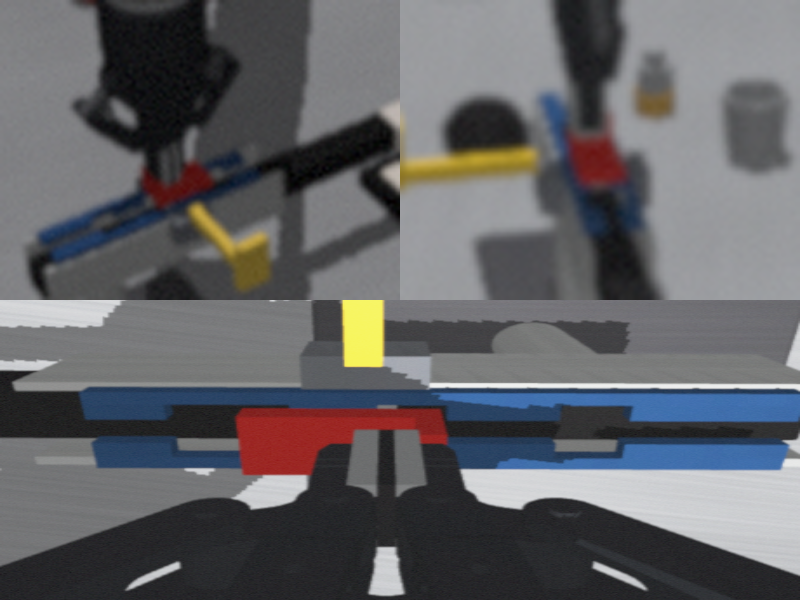

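>>> carry_out(series=[[0.01, -0.05, 0, 0, 0, 0, 0], [0.01, -0.05, 0, 0, 0, 0, 0], [0.01, -0.05, 0, 0, 0, 0, 0]])

```text
t: 13.85
tool_pos: [0.5428, -0.1476, 0.1668]
tool_rot: [-3.121, -0.324, 0.003]
contact_force: [-3.1, 5.2, 3.3]
opening: -0.0003
```

>>> carry_out(series=[[0.01, -0.04, 0, 0, 0, 0, 0], [0.01, -0.04, 0, 0, 0, 0, 0]])

```text
t: 14.05
tool_pos: [0.5434, -0.1498, 0.1668]
tool_rot: [-3.122, -0.324, 0.003]
contact_force: [-3.0, 5.0, 3.6]
opening: -0.0002
```

```bash
cat >> h.py <<'E'
def red(W):
    hsv=cv2.cvtColor(W['frame'],cv2.COLOR_BGR2HSV)
    m=((hsv[...,0]<6)|(hsv[...,0]>174))&(hsv[...,1]>170)&(hsv[...,2]>60); m[:220]=0; m[400:]=0
    ys,xs=np.where(m); print('red box',np.percentile(xs,[1,99]),np.percentile(ys,[1,50,99]),len(xs))
E
python3 - <<'E'
from h import *
o,W=look(13); red(W); W['frame']=cv2.imread('pics/w12.png'); red(W)
E
```

```text
14.05 [ 0.5434 -0.1498  0.1668] [-2.9701  4.9654  3.6145] [ 0.7145  0.5065 -0.0365] [ 0.0039 -0.0036]
red box [238. 354.] [290. 310. 353.] 4771
red box [238. 354.] [289. 309. 352.] 4824
```

View pics/v13.png

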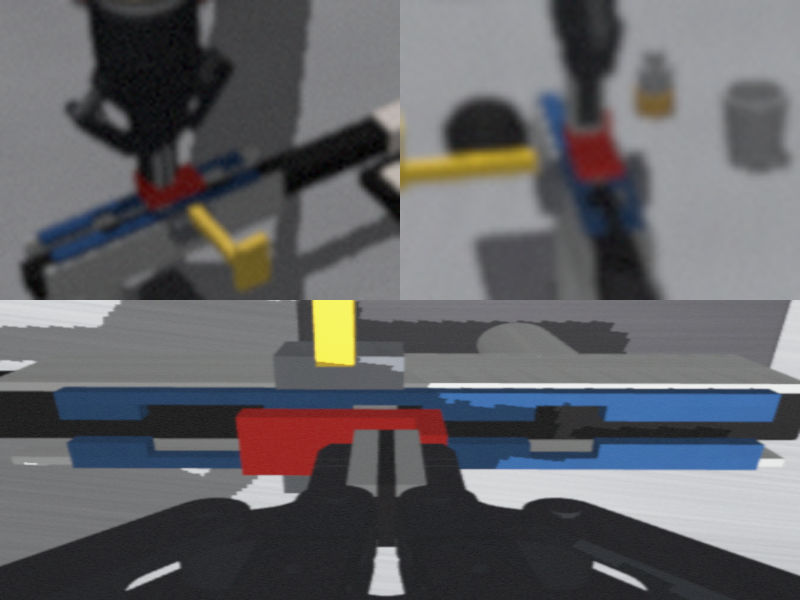

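>>> carry_out(series=[[0.01, -0.04, 0, 0, 0, 0, 0], [0.01, -0.04, 0, 0, 0, 0, 0]])

```text
t: 14.4
tool_pos: [0.5445, -0.1534, 0.168]
tool_rot: [3.124, 0.324, -0.0]
contact_force: [-4.3, 1.3, 5.9]
opening: -0.0001
```

```bash
python3 - <<'E'
from h import *
o,W=look(14); red(W)
E
```

```text
14.4 [ 0.5445 -0.1534  0.168 ] [-4.3231  1.3303  5.8925] [ 0.1863  0.6743 -0.033 ] [ 0.0001 -0.004 ]
red box [237. 354.] [291. 312. 355.] 4687
```

```bash
python3 - <<'E'
from h import *
a=cv2.imread('pics/w13.png')[200:380,120:520];b=cv2.imread('pics/w14.png')[200:380,120:520]
cv2.imwrite('pics/c14.png',cv2.resize(np.vstack([a[:150],b[:150]]),None,fx=2,fy=2))
E
```

```text
(no output)
```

View pics/c14.png

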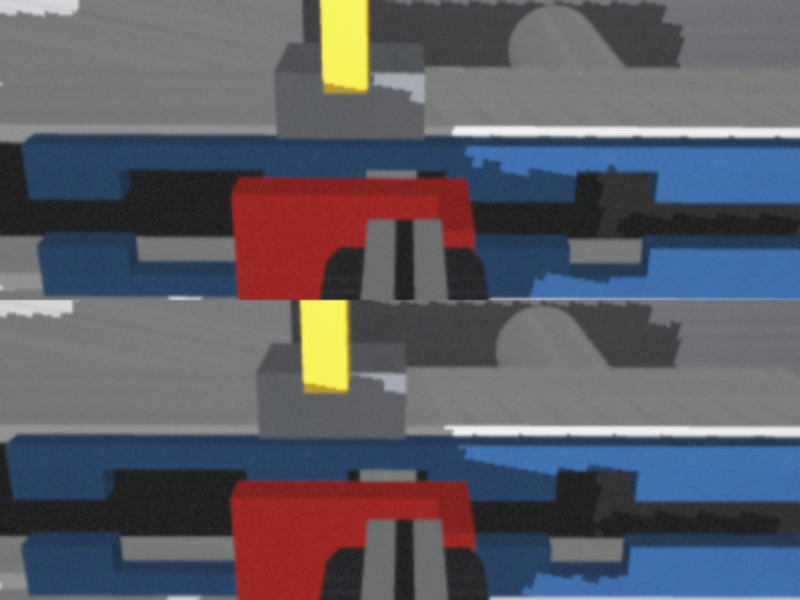

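View pics/v14.png

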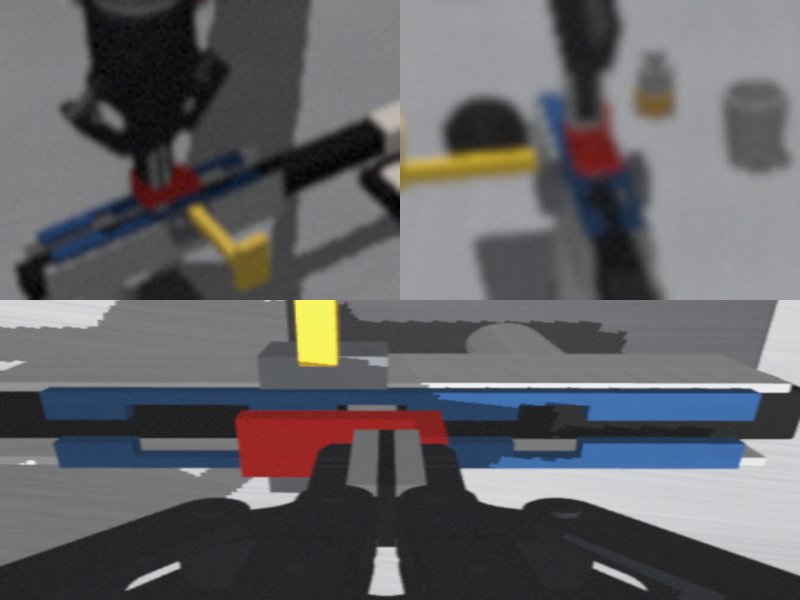

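The side force dropped, and the upward force on the fingers jumped to 5.9 N. That suggests the button is rising into the hole and lifting the fingers, so I'll lift straight up.

>>> carry_out(series=[[0, 0, 0.08, 0, 0, 0, 0], [0, 0, 0.08, 0, 0, 0, 0], [0, 0, 0.08, 0, 0, 0, 0], [0, 0, 0.2, 0, 0, 0, 0], [0, 0, 0.2, 0, 0, 0, 0], [0, 0, 0.4, 0, 0, 0, 0], [0, 0, 0.4, 0, 0, 0, 0], [0, 0, 0, 0, 0, 0, 0]])

```text
t: 15.35
tool_pos: [0.5457, -0.1534, 0.2055]
tool_rot: [3.123, 0.324, 0.006]
contact_force: [0.2, -0.5, 0.9]
opening: -0.0001
```

```bash
python3 - <<'E'
from h import *
o,W=look(15,(.545,-.15,.165)); red(W)
E
```

```text
15.35 [ 0.5457 -0.1534  0.2055] [ 0.1846 -0.5386  0.9069] [-0.0216  0.0674 -0.0514] [-0.0002 -0.0052]
red box [251. 348.] [264. 289. 318.] 5074
```

View pics/v15.png

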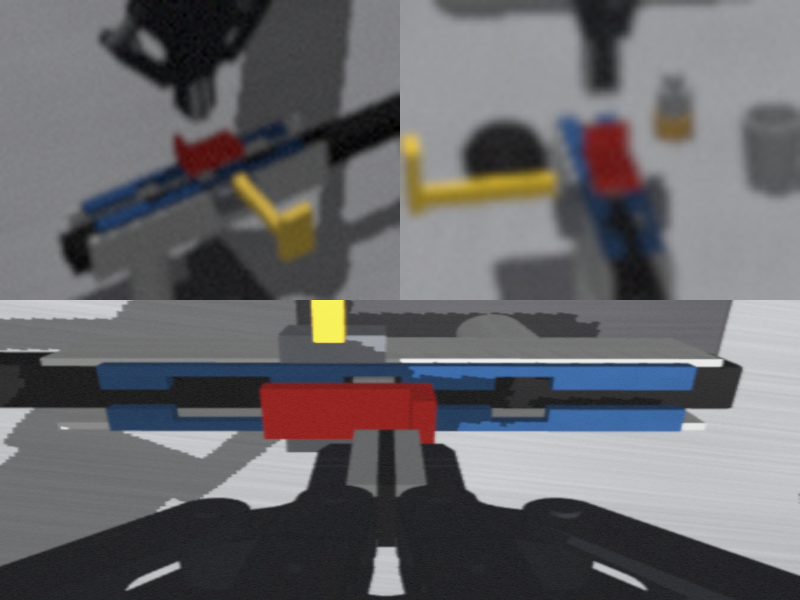

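```bash
python3 - <<'E'
from h import *
np.set_printoptions(precision=4,suppress=True)
W=ctrl.get_image('wrist'); he=np.array(W['hand_eye'])
def mk(pos,rot,f):
    p=dict(W); p['frame']=cv2.imread(f); T=np.eye(4);T[:3,:3]=Ro.from_rotvec(rot).as_matrix();T[:3,3]=pos
    C=np.linalg.inv(T@he); p['R']=C[:3,:3];p['t']=C[:3,3]; return p
for nm,pos,rot,f in [('before',[.532,-.1025,.2114],[3.125,.324,.002],'pics/w6.png'),('now',[.5457,-.1534,.2055],[3.123,.324,.006],'pics/w15.png')]:
    p=mk(pos,rot,f); hsv=cv2.cvtColor(p['frame'],cv2.COLOR_BGR2HSV)
    m=((hsv[...,0]<6)|(hsv[...,0]>174))&(hsv[...,1]>170)&(hsv[...,2]>60); m[:200]=0
    xs=np.where(m.sum(0)>10)[0]; l,r=xs.min(),xs.max()
    rows=[np.where(m[:,c])[0].min() for c in range(l+10,l+60)]; bot=[np.where(m[:,c])[0].max() for c in range(l+5,l+30)]
    for nm2,v in (('far',np.median(rows)),('near',np.median(bot))):
        o,d=ray(p,(l+35 if nm2=='far' else l+17,v)); 
        y0=st(o)[1]; dy=d[:2]@ey
        for Y in (-.0145,.0115):
            s=(Y-y0)/dy; X=o+s*d; print(nm,nm2,v,'plane',Y,'-> x',st(X)[0],'z',X[2])
    print('cols',l,r)
    # corner x at assumed z
    for z in (.164,.1585): print(z,[st(atz(p,(c,np.median(rows)+8),z))[0] for c in (l,r)])
E
```

```text
before far 253.0 plane -0.0145 -> x 0.05969352850927714 z 0.16153987096129654
before far 253.0 plane 0.0115 -> x 0.062177557882367056 z 0.09013661592202632
before near 305.0 plane -0.0145 -> x 0.06441934797423693 z 0.21578678877243374
before near 305.0 plane 0.0115 -> x 0.0686561863746932 z 0.16450374525439854
cols 273 372
0.164 [np.float64(0.07621139919005973), np.float64(0.029363960489127896)]
0.1585 [np.float64(0.07688322937332653), np.float64(0.028680059360725225)]
now far 264.0 plane -0.0145 -> x 0.017475639489108536 z 0.16206369625733005
now far 264.0 plane 0.0115 -> x 0.0234718313260973 z 0.09550769899247302
now near 318.0 plane -0.0145 -> x 0.019637033566608755 z 0.21396952914455916
now near 318.0 plane 0.0115 -> x 0.02640547150941947 z 0.16595900571710887
cols 250 349
0.164 [np.float64(0.0335930575989867), np.float64(-0.012201393312885191)]
0.1585 [np.float64(0.034574644026541035), np.float64(-0.012586113172185142)]
```

The button's height matches the start (within 1.5 mm, against 5.5 mm if it were unlocked), with the tube about 42 mm in. I'll retreat and check once more.

>>> carry_out(series=[[0, 0, 1, 0, 0, 0, 0], [-0.2, -0.2, 1, 0, 0, 0, 0], [-0.4, -0.4, 1, 0, 0, 0, 0], [-0.8, -0.4, 1, 0, 0, 0, 0], [-0.8, -0.4, 0.5, 0, 0, 0, 0], [-0.4, -0.2, 0, 0, 0, 0, 0], [0, 0, 0, 0, 0, 0, 0], [0, 0, 0, 0, 0, 0, 0]])

```text
t: 16.35
tool_pos: [0.4792, -0.1925, 0.3135]
tool_rot: [-3.123, -0.324, 0.003]
contact_force: [0.3, 0.3, -1.0]
opening: -0.0002
```

```bash
python3 - <<'E'
from h import *
np.set_printoptions(precision=4,suppress=True)
o,W=wr('w16.png'); print(o['t'],o['tool_pos'],o['contact_force'])
for n,z in [('gate_tab',.174),('pad',.164)]:
    for k in ctrl.mark_of(W,n)[:1]:
        uv=np.array(k['position'])*[640,480]; X=atz(W,uv,z); print(n,round(k['p'],2),uv,X,st(X))
S=snap('scene','s16.png');D=snap('side','d16.png')
for n in ['gate_tab','pad','lamp','dish','bottle','pot','mouse','objective','dish_stack']:
    for nm,p in (('s',S),('d',D)):
        m=ctrl.mark_of(p,n)
        if m:
            X=atz(p,np.array(m[0]['position'])*[640,480],{'gate_tab':.174,'pad':.164,'lamp':.1}.get(n,0)); print(n,nm,round(m[0]['p'],2),np.array(m[0]['position'])*[640,480],X[:2])
E
```

```text
16.35 [ 0.4792 -0.1925  0.3135] [ 0.3342  0.2576 -0.951 ]
pad 0.83 [267.008 119.52 ] [ 0.5387 -0.1425  0.164 ] [ 0.012  -0.0005]
gate_tab s 0.63 [303.872 276.624] [ 0.6573 -0.1225]
gate_tab d 0.75 [272.32  196.896] [ 0.6483 -0.1248]
pad s 0.78 [279.104 250.416] [ 0.5368 -0.1455]
pad d 0.56 [312.832 198.624] [ 0.5394 -0.1347]
lamp s 0.89 [372.288 231.984] [0.4883 0.1449]
lamp d 0.73 [337.216 275.28 ] [0.4729 0.1331]
dish s 0.59 [366.272 250.704] [0.4551 0.149 ]
dish d 0.85 [337.984 302.88 ] [0.4704 0.1105]
bottle s 0.9 [456.32  220.176] [0.4275 0.4937]
bottle d 0.72 [335.424 304.512] [0.4767 0.1171]
pot s 0.58 [169.216 301.68 ] [ 0.4459 -0.4402]
pot d 0.7 [344.576 199.296] [ 0.4471 -0.4486]
mouse s 0.57 [172.992 355.584] [ 0.628  -0.4536]
mouse d 0.63 [288.896 194.208] [ 0.6385 -0.4855]
objective s 0.7 [145.216 329.808] [ 0.5217 -0.5095]
objective d 0.47 [325.696 192.48 ] [ 0.5118 -0.4995]
dish_stack s 0.94 [480.512 257.184] [0.6086 0.4549]
dish_stack d 0.65 [271.104 411.888] [0.601  0.4508]
```

View pics/w16.png

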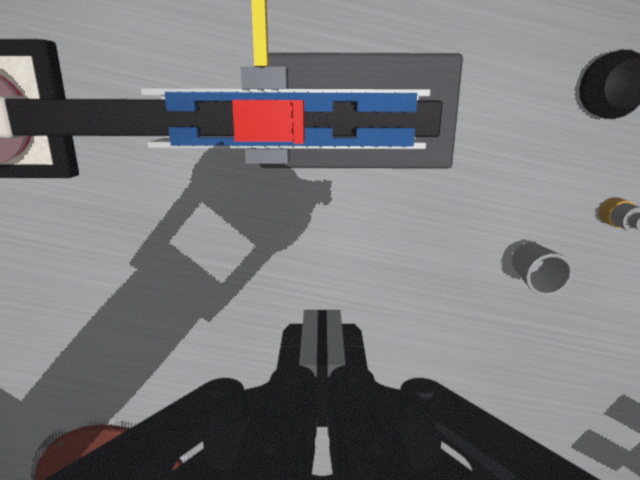

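View pics/s16.png

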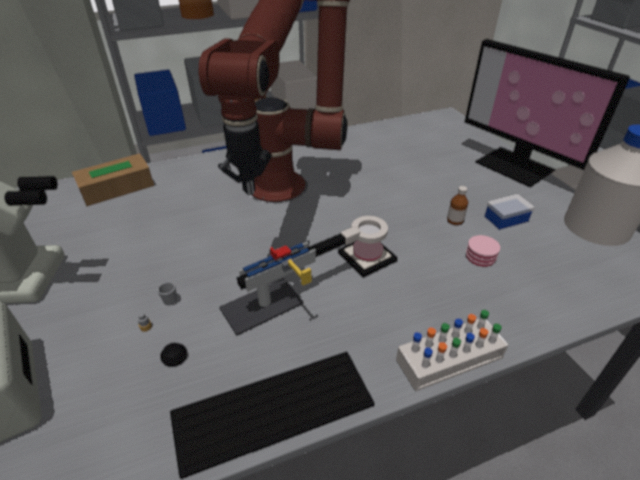

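The pad has moved 42.2 mm and is up, the gate is out, and the bystanders are where they were. Handing in.

```bash
python3 -c "
from station import ctrl
print(ctrl.finish_job())"
```

```text
the job is handed in; nothing more can be done
None
```

I pulled the yellow gate fully out, then locked the black tube one hole shorter and handed the job in. The robot's clock read about 16.5 s, and the hand-in gave no verdict.

**What I did**
- **Gate:** I pushed the tab out with closed fingers until it met its stop at about 8 N. The camera put its travel at 49.8 mm.
- **Button and tube:** I pressed the button about 7 mm (9 N) and slid the tube about 16 mm clear of its hole. I then eased off and pushed gently on the ridge until the button rose in the next hole, and lifted straight off.

**Last checks**
- **Tube:** the pad moved about 42 mm, which is inside the 37 to 51 mm expected for the next hole.
- **Button:** its height matches the start to within about 1.5 mm, against 5.5 mm if it had not locked. I did not test the lock by pulling on the tube.
- **Arm:** it stands clear, and the force reading is only noise.
- **Bystanders:** the scene picture shows them all unmoved.

**Where things disagreed**
- When the button sprang up, it pressed on the fingers with about 6 N until I lifted them. I had meant to leave it clear room to rise.
- The networks mislocated the dish and dish stack in the first pictures, and the bottle in the last side view. I relied on the pictures for these.

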